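# Load the cordless light tube in its desk charging cradle

### The arm

A 6-joint arm with a two-finger parallel gripper is mounted at the origin on the work surface. World frame = base frame: x ahead of the robot, y to its left, z up, the work surface at z = 0. Lengths are in m, angles in rad, forces in N, time in s.
With the tool pointing down it reaches from about 0.375 to 0.975 m from the base axis. Payload 3.8 kg.
Tool frame: the origin (TCP) lies on the centre line of the jaws, within the pads' length; the fingertips stand 14 mm ahead of it and the grasp point (between the pads) lies 5 mm behind it (bot.finger_overhang is the distance from the TCP to the fingertips, in m); y points along the fingers, x is the direction in which the jaws open and shut, and the axes are right-handed (so a half turn about y gives the same grasp; the last joint's range is limited). The gripper opens to 85 mm and grips with 20 to 120 N. Pads are 22 mm wide; open, the fingers measure 114 mm over their backs; the gripper's body (76 mm by 85 mm) begins 54 mm behind the grasp point. The pads swing forward as they close: fully open they stand 13 mm farther back than shut.
Start: joints at [1.148, 0.264, 1.604, -0, 1.274, -0.037], TCP at [0.254, 0.625, 0.245] pointing down, gripper open.
Joint ranges: [-2.63, 2.63], [-0.94, 2.18], [0.31, 2.57], [-1.31, 4.45], [0, 2.66], [-2.55, 2.55]. Speed limits (rad/s): [2.57, 2.57, 3.14, 3.14, 3.14, 3.14].

### API

Orientations are given as a rotation vector (axis times angle).
In Python, from workcell import readout, read_camera, bot, spotter gives the robot as it stands.
- The arm moves only by the tool jog_arm, never from a script. Its argument "increments" is a list of rows, each a list of 7 numbers: the shift along the tool's x, y, z in m, then the turn, a rotation vector about the tool's x, y, z in rad, then the opening, from 0 (shut) to 1 (fully open). A call has 1 to 10 rows; each row shifts and turns the pose as measured when the row begins, along the tool's axes as they then stand; what a row does not reach is not made up. A row lasts 1/8 s, in which the tool goes at most 62.5 mm and 10.7 degrees, less where a joint would pass 70% of its speed; a pose out of reach is approached as far as the arm can. A call with a gripper value outside its range is refused whole. The fingers move at their own pace and stop on an object; "force" is the grip in N (left out, the last holds). Time passes only in rows, so rows that do not move let the fingers close. It gives the time, the measured TCP pose, the force and the opening at its end, in the units of the state.
- readout.read_state(): the state, without advancing time (a new reading comes with each control period).
- read_camera(name): name is "scene" or "top"; returns a dict with "img" (400x640x3 uint8, blue, green, red), "range_z" (400x640 float32, m along the optical axis (not along the pixel's ray), 0 where there is no reading), "fx", "fy", "cx", "cy" (pixels), "distortion" ([k1, k2, p1, p2, k3] as OpenCV has them; the pictures are not rectified), "world_from_camera" (4x4, takes a point from camera to world coordinates). Camera axes: x right, y down, z forward; pixel columns grow to the right and rows downward; lengths in m; the calibration is good to about 2 mm. A picture is of the moment at which its call begins.
- bot.finish_job(): hands the job in, once; it reports no verdict.
Trained networks look in a picture, given as the dict that the camera call returned (one of the last four; its "shot" number tells which), for a name from the list of things; names that differ only in an ending like _2 or _b are one class to them, and where a whole thing is asked for, a point or a joint stands for the part that bears it (a point fixed in the world has none). Each returns a list of dicts, best first, with "p" (0 to 1); they miss things now and then, are a little off and sometimes report something else, mostly with a low value. They report only what shows in the picture. A call takes as long as a camera call.
- spotter.masks_of(picture, thing): "mask" (400x640 bool, what is visible of it) and "location" ([column, row] in pixels, amid what is visible of it).
- spotter.spot_point(picture, thing): "location" ([column, row] in pixels: a listed point, or the origin of a listed thing).
The state is a dict: "time": time; "q": joint angles; "joint_vel": joint speeds; "joint_torque": joint torques, N m; "tool_pos": TCP position; "tcp_rot": TCP orientation; "wrist_force": force on the tool from outside, world axes, zero at the start; "torque": the same for the moment, N m; "width": opening from 0.0 (shut) to 1.0 (fully open).
Only numpy, scipy, OpenCV 4.12 (cv2) and the standard library are available. Lean on these libraries where they do the work, as an engineer would, in place of code of your own. Each camera call takes 0.05 s, during which the arm holds its last target. There are 200 camera calls.

### The job

Load the cordless light tube into its desk charging cradle: lay it down in both V rests with its brass contact end towards the charging dock, then slide it gently along the rests until it has pushed the dock's little sprung pin well in (feel for it, and don't ram the dock). Leaving the tube there, swing the hinged strap over it and press the red thumb tab down, no harder than it needs, until the strap clicks shut and holds; then let go of everything. Leave the mug, phone and mouse where they are.

Things in the scene. Friction and masses are not known exactly. Their poses are not given: they have to be found in the camera images.
- tube: light tube, 274 mm, 340 g: white barrel 40 mm thick, 230 long; black six-sided caps 20 long, 44 over the flats (lies on them, axis 22 mm up); orange ring and brass disc (18 wide, 2 thick) at the tail. Origin: mid-barrel, on the axis, its centre of mass; x along the axis to the tail, at the start within 0.65 rad of the cradle's x. Any roll about x will do. In the rests it slides with 2 to 4.5 N of friction
- tube_tail (a point): centre of the outer face of the tube's brass contact disc, 137 mm along x from the tube's origin
- cradle: fixed cradle, base plate x -100..200, y -60..60, 12 mm thick; two right-angled V rests 20 wide at x = -75 and 75, flanks to y = +-36, z = 72; room for fingers between. Origin midway between the rests, on the underside; x along the grooves to the dock, y to the strap's hinge side, z up. Seated, the tube's axis is at y = 0, z = 60 mm; keep its middle within 25 mm of x = 0 (the rests carry the barrel, not the caps)
- dock: black post 16 x 40 x 66 mm at cradle x = 172..188, origin under it on the base plate. Its set screw (18 mm thick) holds a sprung brass pin (10 mm), in line with the seated tube. The screw's setting varies, unmeasured: the free pin's tip is at cradle x = 128 to 152 mm, so feel for it. The pin gives 7 mm at 0.6 rising to 1.5 N, then is solid; friction keeps a released tube on it. Over 15 N bends it
- strap (a joint): strap angle, rad: 0 shut, 1.6 to 2.0 at the start (upright, leaning to +y), 2.1 its stop; light friction holds it. A steel bridge 18 mm wide at cradle x = -75: from the hinge up 32, 84 level to -y over the tube, then a lug with a tongue. A sprung pad meets the tube at 0.06. From 0.12 the tongue forces a spring catch and snaps under it near 0.05: 8 to 16 N on the tab, else it springs up. Over 35 N bends it
- strap_hinge (a point): the strap's hinge pin: in the cradle's frame x = -75, y = 42, z = 60 mm; the hinge axis runs along the cradle's x
- strap_tab (a point): middle of the top (outer) face of the red thumb tab (22 x 22 x 5 mm) at the strap's free end; moves with it, 94 mm out from the hinge along the strap and 32 mm across. Strap shut: facing up, at cradle x = -75, y = -52, z = 92 mm
- mug: bystander: a white mug 80 mm wide, 92 mm tall, origin under its middle
- phone: bystander: a black phone 74 x 152 x 9 mm, lying flat, origin under its middle
- mouse: bystander: a white computer mouse 105 x 60 x 29 mm, origin under its middle

How it is judged:
On the way, in this order (a step that is already met when the one before it is completed fails the run):
1. the tube lies in both V rests, tail to the dock, and pushes the dock's pin in while the strap is still open (z of tube in the frame of cradle between 0.057 and 0.063 m and y of tube in the frame of cradle between -0.0025 and 0.0025 m and x of tube_tail in the frame of cradle above 0.125 m and angle between the x axis of tube and the x axis of cradle, either way round below 0.035 rad and contact force between tube and dock above 0.75 N and value of joint strap above 0.3 rad), for 0.2 s.
2. the strap is clicked shut over the tube (value of joint strap below 0.04 rad and contact force between strap and tube above 1 N), for 0.2 s.
At the end, for the whole second after the job is handed in: Tube in both V rests (axis within 3 mm in height, 2.5 mm sideways, 0.035 rad of the seated line), tail to the dock and pressing its sprung pin with over 0.75 N; strap shut and caught (under 0.04 rad), its pad pressing the tube with over 1 N; all at rest (all of step 2 and z of tube in the frame of cradle between 0.057 and 0.063 m and y of tube in the frame of cradle between -0.0025 and 0.0025 m and x of tube_tail in the frame of cradle above 0.125 m and angle between the x axis of tube and the x axis of cradle, either way round below 0.035 rad and contact force between tube and dock above 0.75 N and linear speed of tube below 0.02 m/s); the robot touches nothing.
It fails at once if the tube is rammed against the dock with more than 15 N (contact force between tube and dock above 15 N).
It fails at once if the robot pushes the strap with more than 35 N (contact force between any of the fingers, the arm and strap above 35 N).
It fails at once if the mug, phone or mouse is moved more than 30 mm (distance of any of mug, phone, mouse from where it was at the start of the episode above 0.03 m).
It also fails if it takes over 69 s, if anything falls off the work surface, if the arm or the gripper's body presses on something with over 40 N, if the wrist force passes 120 N, or if a joint passes its speed limit or range.

## Working session

There is one attempt and no reset: what is moved stays moved. The work goes in short steps, Python scripts to look and compute and a tool call to move; the robot and the scene stay as the last step left them, time stands still between calls to the robot, and variables do not carry over. Pictures are saved under pics/ and viewed, about 8 in all and at most 12, crops included, and the job is handed in when it is done.

Besides the shell and the picture viewer there is one more tool, called after "Emit:" as name(argument=value, ...) on one line, values as JSON. jog_arm: Moves the arm, as the interface text tells. Its arguments: {"type":"object","properties":{"increments":{"type":"array"},"force":{"type":"number"}},"required":["increments"]}

```bash
ls; mkdir -p pics
cat > h.py <<'E'
import numpy as np, cv2
from workcell import readout, read_camera, bot, spotter
def K(c): return np.array([[c['fx'],0,c['cx']],[0,c['fy'],c['cy']],[0,0,1.]])
def ray(c,px):
    p=cv2.undistortPoints(np.array([[px]],float),K(c),np.array(c['distortion'],float))[0,0]
    return np.array([p[0],p[1],1.])
def pt(c,px,z=None):
    "world point of pixel at optical depth z (default from range image)"
    if z is None: z=c['range_z'][int(round(px[1])),int(round(px[0]))]
    T=np.array(c['world_from_camera']); return T[:3,:3]@(ray(c,px)*z)+T[:3,3]
def at_h(c,px,h):
    T=np.array(c['world_from_camera']); d=T[:3,:3]@ray(c,px); o=T[:3,3]
    return o+d*(h-o[2])/d[2]
def cloud(c,mask=None):
    m=c['range_z']>0
    if mask is not None: m&=mask
    v,u=np.nonzero(m); z=c['range_z'][v,u]
    p=cv2.undistortPoints(np.stack([u,v],1).astype(float)[:,None],K(c),np.array(c['distortion'],float))[:,0]
    T=np.array(c['world_from_camera']); return (np.c_[p*z[:,None],z])@T[:3,:3].T+T[:3,3]
def proj(c,P):
    T=np.linalg.inv(np.array(c['world_from_camera'])); r=cv2.Rodrigues(T[:3,:3])[0]
    return cv2.projectPoints(np.atleast_2d(np.array(P,float)),r,T[:3,3],K(c),np.array(c['distortion'],float))[0][:,0]
E
cat > a.py <<'E'
from h import *
np.set_printoptions(precision=4,suppress=True)
s=readout.read_state(); print(s)
for n in ['scene','top']:
    c=read_camera(n); cv2.imwrite(f'pics/{n}0.png',c['img'])
    print(n,np.array(c['world_from_camera']))
    for t in ['tube','cradle','dock','strap','mug','phone','mouse']:
        r=spotter.masks_of(c,t)
        for d in r[:2]:
            P=cloud(c,d['mask']); 
            print(t,round(d['p'],2),d['location'],d['mask'].sum(),np.median(P,0) if len(P) else None, P.min(0) if len(P) else 0,P.max(0) if len(P) else 0)
    for t in ['tube','tube_tail','cradle','dock','strap_hinge','strap_tab']:
        for d in spotter.spot_point(c,t)[:2]: print('pt',t,round(d['p'],2),d['location'],pt(c,d['location']))
E
python3 a.py
```

```text
pics
{'time': 0.0, 'q': array([ 1.1481,  0.2648,  1.6053, -0.    ,  1.2737, -0.0369]), 'joint_vel': array([-0.0005, -0.0012, -0.001 ,  0.002 ,  0.0004,  0.    ]), 'joint_torque': array([ -0.0012, -51.5107, -36.7312,  -0.0001,   0.0129,   0.    ]), 'tool_pos': array([0.2537, 0.6248, 0.244 ]), 'tcp_rot': array([-1.3686, -0.9191,  0.9222]), 'wrist_force': array([ 0.1931, -0.0038, -0.0636]), 'torque': array([-0.0229,  0.0099, -0.0347]), 'width': 1.0012336741633345}
scene [[-0.328   0.5512 -0.7672  1.5333]
 [ 0.9445  0.2081 -0.2543  0.3125]
 [ 0.0196 -0.808  -0.5888  0.8253]
 [ 0.      0.      0.      1.    ]]
tube 0.58 [271.8, 205.1] 755 [ 0.5874 -0.1653  0.0373] [ 0.3616 -0.233  -0.0033] [ 0.6977 -0.1306  0.0483]
tube 0.55 [399.3, 190.7] 92 [0.4702 0.2288 0.1044] [ 0.2452  0.2104 -0.0011] [0.4853 0.2445 0.1489]
cradle 0.55 [376.5, 240.8] 2973 [0.635  0.1931 0.0129] [ 0.2241  0.0886 -0.0047] [0.7814 0.2876 0.154 ]
dock 0.55 [377.8, 261.0] 309 [0.7444 0.2251 0.0648] [0.6473 0.1996 0.0092] [0.7814 0.2481 0.0808]
strap 0.54 [399.3, 193.4] 138 [0.4709 0.2263 0.0979] [ 0.2452  0.1946 -0.0022]
[... 1449 characters left out ...]
 186.7] 1246 [ 0.6464 -0.4537  0.0084] [ 0.6099 -0.5327 -0.0032] [ 0.6853 -0.3799  0.0149]
mouse 0.86 [487.0, 247.0] 722 [ 0.4664 -0.445   0.0247] [ 0.4122 -0.4912  0.0043] [ 0.5221 -0.41    0.0348]
pt tube 0.84 [389.4, 214.1] [ 0.5595 -0.1669  0.0439]
pt tube_tail 0.6 [380.9, 168.3] [ 0.7077 -0.1558 -0.0016]
pt cradle 0.61 [271.8, 219.4] [0.5566 0.1767 0.0085]
pt cradle 0.16 [380.7, 168.6] [ 0.6943 -0.1482  0.0456]
pt dock 0.6 [251.7, 162.9] [0.714  0.2257 0.0701]
pt strap_hinge 0.74 [263.2, 247.3] [0.4722 0.192  0.0609]
pt strap_hinge 0.32 [238.5, 250.9] [0.4601 0.2394 0.147 ]
pt strap_tab 0.68 [235.4, 250.3] [0.4615 0.2456 0.154 ]
pt strap_tab 0.56 [389.1, 211.4] [ 0.5682 -0.1674  0.0378]
```

Run:
```python
import cv2
a=cv2.imread('pics/top0.png'); b=cv2.imread('pics/scene0.png')
o=cv2.vconcat([cv2.resize(a[130:290,220:420],None,fx=4,fy=3.75/1*1,interpolation=cv2.INTER_CUBIC)[:300] if 0 else cv2.resize(a[130:280,200:500],(600,300),interpolation=cv2.INTER_CUBIC),cv2.resize(b[150:300,220:520],(600,300),interpolation=cv2.INTER_CUBIC)])
cv2.imwrite('pics/both0.png',o)
```

```text
(no output)
```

View pics/both0.png

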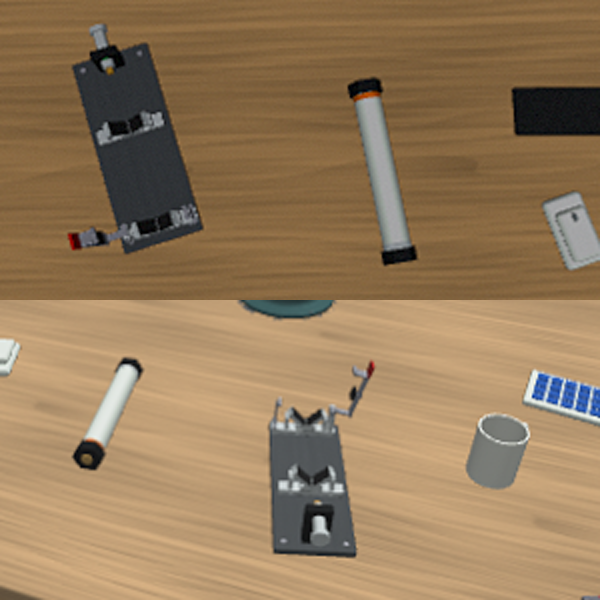

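```bash
cat > fit.py <<'E'
from h import *
from scipy.optimize import least_squares
np.set_printoptions(precision=4,suppress=True)
def cyl(P,r=.020):
    "fit tube axis (horizontal-ish): params x0,y0,z0,yaw,pitch"
    m=P.mean(0)
    def f(v):
        d=np.array([np.cos(v[3])*np.cos(v[4]),np.sin(v[3])*np.cos(v[4]),np.sin(v[4])]); w=P-m-np.array([0,v[0],v[1]]) if 0 else P-(m+np.array([-np.sin(v[3])*v[0],np.cos(v[3])*v[0],v[1]]))
        return np.linalg.norm(np.cross(w,d),axis=1)-r
    d0=np.linalg.svd(P-m,full_matrices=False)[2][0]; d0*=np.sign(d0[0])
    s=least_squares(f,[0,-.012,0,np.arctan2(d0[1],d0[0]),0][0:2]+[0,np.arctan2(d0[1],d0[0]),0],loss='soft_l1',f_scale=.002)
    v=s.x; d=np.array([np.cos(v[3])*np.cos(v[4]),np.sin(v[3])*np.cos(v[4]),np.sin(v[4])])
    p=m+np.array([-np.sin(v[3])*v[0],np.cos(v[3])*v[0],v[1]])
    t=(P-p)@d; return p,d,t,v[3],v[4],np.sqrt(np.mean(s.fun**2))
if __name__=='__main__':
  for n in ['top','scene']:
    c=read_camera(n)
    m=spotter.masks_of(c,'cradle')[0]['mask']; P=cloud(c,m); Q=P[(P[:,2]>.006)&(P[:,2]<.018)]
    (cx,cy),(w,h),a=cv2.minAreaRect((Q[:,:2]*1000).astype(np.float32)); B=cv2.boxPoints(((cx,cy),(w,h),a))
    e=[B[1]-B[0],B[2]-B[1]]; e=max(e,key=np.linalg.norm); e=e/np.linalg.norm(e)*np.sign(e[0])
    print(n,'cradle yaw',np.arctan2(e[1],e[0]),'wh',w,h,'origin',np.array([cx,cy])-50*e, 'z',np.median(Q[:,2]))
    m=cv2.erode(spotter.masks_of(c,'tube')[0]['mask'].astype(np.uint8),np.ones((3,3)))>0
    P=cloud(c,m); P=P[P[:,2]>.02]; p,d,t,yaw,pit,r=cyl(P)
    lo,hi=np.percentile(t,[1,99]); print('tube axis pt',p,'yaw',yaw,pit,'rms',r,'ends',p+d*lo,p+d*hi,'len',hi-lo,'mid',p+d*(lo+hi)/2)
    for t_ in ['tube','tube_tail','cradle','strap_hinge','strap_tab']:
        q=spotter.spot_point(c,t_)
        if q: print(t_, q[0]['location'], at_h(c,q[0]['location'],{'tube':.022,'tube_tail':.022,'cradle':0,'strap_hinge':.06,'strap_tab':.15}[t_]))
E
python3 fit.py
```

```text
top cradle yaw 0.2850366 wh 298.818359375 120.02703094482422 origin [561.1587 174.6286] z 0.011753676530998125
tube axis pt [ 0.557  -0.1748  0.0219] yaw 0.14515760117542717 -0.0012495340901539748 rms 0.0019955288809948004 ends [ 0.4326 -0.193   0.0221] [ 0.6867 -0.1558  0.0218] len 0.256861618052339 mid [ 0.5596 -0.1744  0.0219]
tube [388.6, 213.7] [ 0.5637 -0.1682  0.022 ]
tube_tail [381.5, 170.7] [ 0.694  -0.1538  0.022 ]
cradle [276.4, 219.5] [0.5571 0.1643 0.    ]
strap_hinge [264.3, 243.1] [0.4839 0.1892 0.06  ]
strap_tab [233.9, 252.0] [0.4575 0.2503 0.15  ]
scene cradle yaw 0.2879178 wh 302.6378173828125 120.60192108154297 origin [563.1343 173.0202] z 0.011864237890676366
tube axis pt [ 0.5869 -0.1695  0.0223] yaw 0.1539117634934198 -0.002207677456121825 rms 0.0033732894595280612 ends [ 0.4394 -0.1924  0.0227] [ 0.6953 -0.1527  0.0221] len 0.25898077814079645 mid [ 0.5673 -0.1726  0.0224]
tube [269.3, 206.4] [ 0.5784 -0.1874  0.022 ]
tube_tail [261.9, 227.7] [ 0.6899 -0.1611  0.022 ]
cradle [374.1, 232.6] [0.5614 0.1788 0.    ]
strap_hinge [384.4, 202.8] [0.4699 0.1872 0.06  ]
strap_tab [407.0, 183.8] [0.468  0.2495 0.15  ]
```

```bash
cat >> h.py <<'E'
from scipy.spatial.transform import Rotation as R
def pose():
    s=readout.read_state(); return s,np.array(s['tool_pos']),R.from_rotvec(s['tcp_rot'])
def plan(target,ax):
    "ax: angle (rad) of the tube axis in world; tool z along -axis or +axis, whichever nearer"
    s,p,r=pose(); best=None
    for f in (1,-1):
        x=f*np.array([-np.sin(ax),np.cos(ax),0]); y=np.array([0,0,-1.]); g=R.from_matrix(np.c_[x,y,np.cross(x,y)])
        d=(r.inv()*g).as_rotvec()
        if best is None or np.linalg.norm(d)<np.linalg.norm(best[0]): best=(d,g)
    d,g=best; print('t',round(s['time'],2),'pos',p,'F',s['wrist_force'],'w',round(s['width'],3),'q',s['q'])
    print('turn',d.round(4),'then shift (tool, after turn)',g.inv().apply(np.array(target)-p).round(4),' tool axes z:',g.as_matrix()[:,2],'x:',g.as_matrix()[:,0])
E
python3 -c "
from h import *
np.set_printoptions(precision=4,suppress=True)
plan([.562,-.173,.245],.148)"
```

```text
t 2.2 pos [0.254  0.6254 0.2453] F [-0.0076  0.3811 -0.08  ] w 0.996 q [ 1.1481  0.2639  1.604  -0.      1.2737 -0.0369]
turn [ 0.     -0.5338 -0.    ] then shift (tool, after turn) [-0.835   0.0003 -0.1869]  tool axes z: [-0.9891 -0.1475  0.    ] x: [-0.1475  0.9891  0.    ]
```

Emit:
jog_arm(increments=[[0, 0, 0, 0, -0.178, 0, 1], [0, 0, 0, 0, -0.178, 0, 1], [0, 0, 0, 0, -0.178, 0, 1], [-0.055, 0, -0.0125, 0, 0, 0, 1], [-0.055, 0, -0.0125, 0, 0, 0, 1], [-0.055, 0, -0.0125, 0, 0, 0, 1], [-0.055, 0, -0.0125, 0, 0, 0, 1], [-0.055, 0, -0.0125, 0, 0, 0, 1], [-0.055, 0, -0.0125, 0, 0, 0, 1], [-0.055, 0, -0.0125, 0, 0, 0, 1]], force=40)

```text
time: 3.45
tool_pos: [0.4077, 0.2542, 0.2455]
tcp_rot: [-1.123, -1.341, 1.333]
wrist_force: [1.3, 0.6, -0.7]
width: 1.001
```

Emit:
jog_arm(increments=[[-0.055, 0, -0.0125, 0, 0, 0, 1], [-0.055, 0, -0.0125, 0, 0, 0, 1], [-0.055, 0, -0.0125, 0, 0, 0, 1], [-0.055, 0, -0.0125, 0, 0, 0, 1], [-0.055, 0, -0.0125, 0, 0, 0, 1], [-0.055, 0, -0.0125, 0, 0, 0, 1], [-0.055, 0, -0.0125, 0, 0, 0, 1], [-0.055, 0, -0.0125, 0, 0, 0, 1], [0, 0, 0, 0, 0, 0, 1]])

```text
time: 4.58
tool_pos: [0.5882, -0.1802, 0.2485]
tcp_rot: [-1.133, -1.345, 1.324]
wrist_force: [-0.1, 0.8, 0.7]
width: 1.003
```

```bash
python3 -c "
from h import *
np.set_printoptions(precision=4,suppress=True)
plan([.562,-.173,.245],.148)"
```

```text
t 4.58 pos [ 0.5882 -0.1802  0.2485] F [-0.0953  0.7524  0.7106] w 1.003 q [-0.3421  0.1422  1.743   0.0085  1.2443 -2.0851]
turn [0.0144 0.0215 0.0013] then shift (tool, after turn) [0.011  0.0035 0.0249]  tool axes z: [-0.9891 -0.1475  0.    ] x: [-0.1475  0.9891  0.    ]
```

Emit:
jog_arm(increments=[[0.011, 0.003, 0.025, 0.014, 0.021, 0.001, 1], [0, 0.05, 0, 0, 0, 0, 1], [0, 0.05, 0, 0, 0, 0, 1], [0, 0.05, 0, 0, 0, 0, 1], [0, 0.03, 0, 0, 0, 0, 1], [0, 0, 0, 0, 0, 0, 1]])

```text
time: 5.32
tool_pos: [0.5613, -0.1693, 0.0633]
tcp_rot: [-1.137, -1.321, 1.315]
wrist_force: [-0.3, -0.8, 1.1]
width: 1.003
```

```bash
python3 -c "
from h import *
np.set_printoptions(precision=4,suppress=True)
plan([.562,-.173,.022],.148)
c=read_camera('top'); cv2.imwrite('pics/a1.png',cv2.resize(c['img'][130:290,300:460],(640,640))[:600])"
```

```text
t 5.33 pos [ 0.5613 -0.1693  0.0633] F [-0.3263 -0.8473  1.101 ] w 1.003 q [-0.3369  0.273   1.9569  0.0032  0.9088 -2.0581]
turn [0.0037 0.0005 0.0009] then shift (tool, after turn) [-0.0038  0.0413 -0.0001]  tool axes z: [-0.9891 -0.1475  0.    ] x: [-0.1475  0.9891  0.    ]
```

View pics/a1.png

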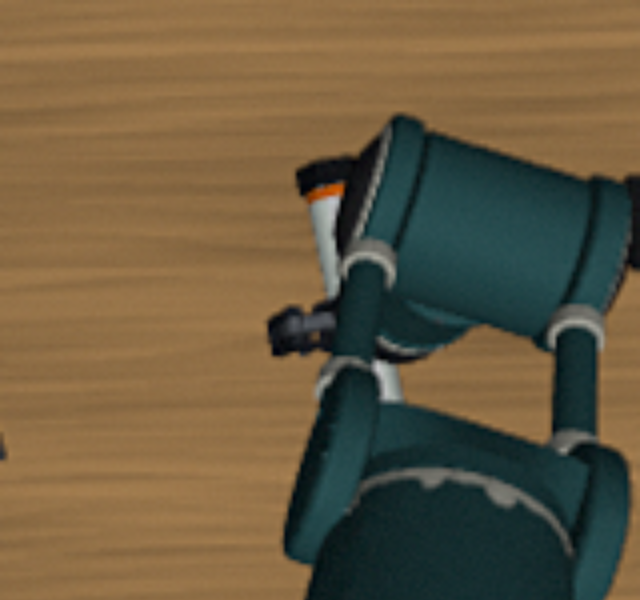

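The gripper straddles the tube near mid-barrel; the tail (orange ring) shows at about (320,190) in the crop, and the left finger is at (290,330). I'm descending and closing.

Emit:
jog_arm(increments=[[-0.004, 0.025, 0, 0.004, 0, 0, 1], [0, 0.014, 0, 0, 0, 0, 1], [0, 0.002, 0, 0, 0, 0, 1], [0, 0, 0, 0, 0, 0, 0], [0, 0, 0, 0, 0, 0, 0], [0, 0, 0, 0, 0, 0, 0], [0, 0, 0, 0, 0, 0, 0], [0, 0, 0, 0, 0, 0, 0]], force=40)

```text
time: 6.38
tool_pos: [0.5704, -0.1746, 0.0329]
tcp_rot: [-1.151, -1.328, 1.315]
wrist_force: [-0.1, 0.5, -1.0]
width: 0.453
```

Emit:
jog_arm(increments=[[0, 0, 0, 0, 0, 0, 0], [0, -0.03, 0, 0, 0, 0, 0], [0, -0.05, 0, 0, 0, 0, 0], [0, -0.05, 0, 0, 0, 0, 0], [0, 0, 0, 0, 0, 0, 0], [0, 0, 0, 0, 0, 0, 0]])

```text
time: 7.12
tool_pos: [0.5637, -0.1726, 0.1601]
tcp_rot: [-1.14, -1.322, 1.317]
wrist_force: [0.2, 0.0, -5.0]
width: 0.445
```

Run:
```python
from h import *
from fit import cyl
np.set_printoptions(precision=4,suppress=True)
plan([.544,.169,.2],.286)
for n in ['scene','top']:
  c=read_camera(n); r=spotter.masks_of(c,'tube')
  for d in r[:2]: print(n,d['p'],d['location'],d['mask'].sum())
  m=cv2.erode(r[0]['mask'].astype(np.uint8),np.ones((3,3)))>0
  P=cloud(c,m); P=P[P[:,2]>.05]
  if len(P)>30:
    p,d,t,yaw,pit,e=cyl(P); print(p,yaw,pit,e,'ends',p+d*np.percentile(t,1),p+d*np.percentile(t,99))
  q=spotter.spot_point(c,'tube_tail'); print([(x['p'],x['location'],pt(c,x['location'])) for x in q[:2]])
  cv2.imwrite(f'pics/b_{n}.png',c['img'])
```

```text
t 7.12 pos [ 0.5637 -0.1726  0.1601] F [ 0.2231  0.0051 -5.0227] w 0.445 q [-0.3401  0.1682  1.8828  0.0013  1.0853 -2.0608]
turn [ 0.0051 -0.1367 -0.0018] then shift (tool, after turn) [ 0.3333 -0.0399 -0.0775]  tool axes z: [-0.9594 -0.2821  0.    ] x: [-0.2821  0.9594  0.    ]
scene 0.94 [265.9, 186.0] 451
[ 0.6416 -0.1594  0.1494] 0.1739560691160136 0.01323560194973036 0.004872495531825807 ends [ 0.5397 -0.1773  0.148 ] [ 0.6904 -0.1509  0.1501]
[(0.56, [258.9, 192.2], array([ 0.6877, -0.1616,  0.1589])), (0.16, [273.0, 172.8], array([ 0.5876, -0.1608,  0.1691]))]
top 0.9 [391.6, 179.8] 551
[ 0.6059 -0.1667  0.1488] 0.1512530831446424 0.008039850725030995 0.0016907788186229585 ends [ 0.4849 -0.1851  0.1478] [ 0.6841 -0.1548  0.1495]
[(0.95, [389.3, 160.7], array([ 0.6821, -0.1531,  0.1698])), (0.41, [478.9, 186.1], array([ 0.6426, -0.4455,  0.009 ]))]
```

Emit:
jog_arm(increments=[[0, -0.02, 0, 0.005, -0.137, -0.002, 0], [0.04, -0.01, -0.009, 0, 0, 0, 0], [0.05, 0, -0.01, 0, 0, 0, 0], [0.05, 0, -0.01, 0, 0, 0, 0], [0.05, 0, -0.01, 0, 0, 0, 0], [0.05, 0, -0.01, 0, 0, 0, 0], [0.05, 0, -0.01, 0, 0, 0, 0], [0.03, 0, -0.01, 0, 0, 0, 0], [0, 0, 0, 0, 0, 0, 0], [0, 0, 0, 0, 0, 0, 0]])

```text
time: 8.68
tool_pos: [0.5354, 0.1625, 0.1837]
tcp_rot: [-1.05, -1.412, 1.422]
wrist_force: [0.1, -0.7, -3.4]
width: 0.452
```

```bash
cat > look.py <<'E'
from h import *
from fit import cyl
import sys
np.set_printoptions(precision=4,suppress=True)
def tocr(P,o=np.array([.562,.174,0]),yaw=.286):
    c,s=np.cos(yaw),np.sin(yaw); return (np.atleast_2d(P)-o)@np.array([[c,s,0],[-s,c,0],[0,0,1]]).T
def look(zmin,name=None):
  for n in ['scene','top']:
    c=read_camera(n); r=spotter.masks_of(c,'tube')
    if name: cv2.imwrite(f'pics/{name}_{n}.png',c['img'])
    if r:
      m=cv2.erode(r[0]['mask'].astype(np.uint8),np.ones((3,3)))>0
      P=cloud(c,m); P=P[P[:,2]>zmin]
      if len(P)>30:
        p,d,t,yaw,pit,e=cyl(P); print(n,r[0]['p'],r[0]['location'],len(P),'yaw-cr',round(yaw-.286,3),'pitch',round(pit,3),'rms',round(e,4),'cradle ends',tocr(p+d*np.percentile(t,1)),tocr(p+d*np.percentile(t,99)))
    for th,h in (('tube_tail',None),('strap_tab',None),('strap_hinge',None)):
      q=spotter.spot_point(c,th)
      if q: print('  ',th,round(q[0]['p'],2),q[0]['location'],'cr',tocr(pt(c,q[0]['location'])))
E
python3 -c "
from look import *
plan([.5524,.1712,.2],.286); look(.1)"
```

```text
t 8.68 pos [0.5354 0.1625 0.1837] F [ 0.0781 -0.7342 -3.383 ] w 0.452 q [ 0.2485  0.1     1.9136  0.0029  1.1375 -1.6125]
turn [-0.0094  0.0029  0.003 ] then shift (tool, after turn) [ 0.0036 -0.0163 -0.0187]  tool axes z: [-0.9594 -0.2821  0.    ] x: [-0.2821  0.9594  0.    ]
scene 0.97 [375.8, 193.9] 446 yaw-cr 0.012 pitch 0.001 rms 0.0046 cradle ends [[-0.0874 -0.0058  0.172 ]] [[ 0.0989 -0.0035  0.1722]]
   tube_tail 0.95 [377.4, 207.8] cr [[ 0.099  -0.0101  0.1748]]
   strap_tab 0.51 [407.0, 184.1] cr [[-0.3035  0.1533 -0.0037]]
   strap_hinge 0.89 [385.7, 205.5] cr [[0.0928 0.0132 0.1795]]
top 0.77 [282.2, 254.3] 124 yaw-cr 0.012 pitch -0.055 rms 0.0015 cradle ends [[-0.1704 -0.0043  0.1792]] [[-0.0617 -0.003   0.1732]]
   tube_tail 0.42 [479.1, 188.5] cr [[-0.1044 -0.6156  0.0075]]
   strap_tab 0.68 [267.7, 221.9] cr [[-0.0985 -0.0538  0.5621]]
   strap_hinge 0.97 [262.5, 242.4] cr [[-0.068   0.0399  0.0662]]
```

Emit:
jog_arm(increments=[[0.004, 0, -0.008, -0.009, 0.013, 0.003, 0], [0, 0.025, -0.009, 0, 0, 0, 0], [0, 0.03, 0, 0, 0, 0, 0], [0, 0.025, 0, 0, 0, 0, 0], [0, 0.01, 0, 0, 0, 0, 0], [0, 0, 0, 0, 0, 0, 0], [0, 0, 0, 0, 0, 0, 0]])

```text
time: 10.05
tool_pos: [0.5569, 0.1739, 0.0954]
tcp_rot: [-1.075, -1.416, 1.4]
wrist_force: [0.5, -1.3, -3.1]
width: 0.453
```

```bash
python3 -c "
from look import *
plan([.5495,.1703,.071],.286); look(.05,'c')
a=cv2.imread('pics/c_scene.png')[150:290,320:450]; cv2.imwrite('pics/c1.png',cv2.resize(a,(557,600),interpolation=cv2.INTER_CUBIC))"
```

```text
t 10.05 pos [0.5569 0.1739 0.0954] F [ 0.4508 -1.2948 -3.0565] w 0.453 q [ 0.2597  0.2234  1.9498  0.0007  0.9574 -1.5832]
turn [ 0.0111 -0.0144  0.0004] then shift (tool, after turn) [-0.0014  0.0244  0.0081]  tool axes z: [-0.9594 -0.2821  0.    ] x: [-0.2821  0.9594  0.    ]
scene 0.9 [373.8, 222.2] 390 yaw-cr -0.041 pitch 0.017 rms 0.0047 cradle ends [[-0.0378  0.0027  0.0835]] [[ 0.1232 -0.0039  0.0862]]
   tube_tail 0.77 [377.3, 237.5] cr [[ 0.1227 -0.0024  0.0857]]
   strap_tab 0.59 [406.0, 182.5] cr [[-0.0728  0.0959  0.1522]]
   strap_hinge 0.91 [387.3, 204.0] cr [[-0.0688  0.0461  0.0671]]
top 0.49 [284.8, 243.8] 75 yaw-cr 0.026 pitch -0.031 rms 0.0015 cradle ends [[-0.147   0.0034  0.0883]] [[-0.0712  0.0054  0.086 ]]
   tube_tail 0.22 [266.3, 216.2] cr [[-0.0761 -0.0443  0.4858]]
   strap_tab 0.54 [234.6, 249.7] cr [[-0.0741  0.0986  0.1539]]
   strap_hinge 0.79 [261.9, 247.2] cr [[-0.1301 -0.0349  0.5554]]
```

View pics/c1.png

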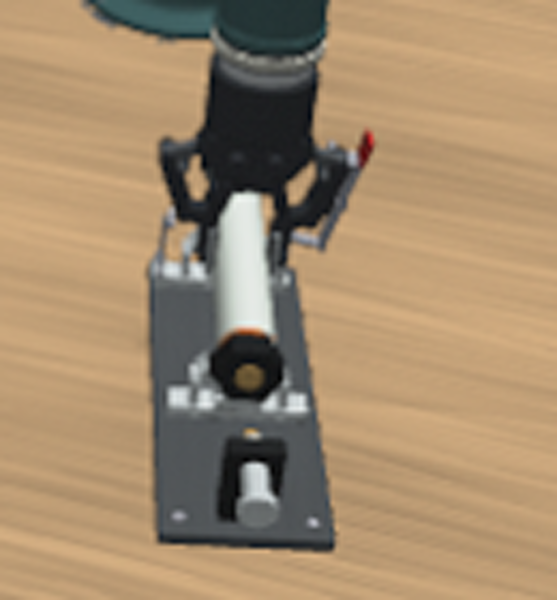

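Emit:
jog_arm(increments=[[-0.001, 0, 0.009, 0.011, -0.014, 0, 0], [0, 0.008, 0, 0, 0, 0, 0], [0, 0.008, 0, 0, 0, 0, 0], [0, 0.004, 0, 0, 0, 0, 0], [0, 0, 0, 0, 0, 0, 0]])

```text
time: 11.18
tool_pos: [0.5464, 0.1698, 0.0724]
tcp_rot: [-1.057, -1.414, 1.419]
wrist_force: [-0.0, 0.3, -3.3]
width: 0.45
```

```bash
python3 -c "
from look import *
plan([.5495,.1703,.071],.286); look(.05,'d')"
```

```text
t 11.18 pos [0.5464 0.1698 0.0724] F [-0.0052  0.271  -3.2903] w 0.45 q [ 0.2575  0.241   1.9778  0.0005  0.9261 -1.6002]
turn [-0.0033  0.0006  0.0005] then shift (tool, after turn) [-0.0004  0.0014 -0.0031]  tool axes z: [-0.9594 -0.2821  0.    ] x: [-0.2821  0.9594  0.    ]
   strap_tab 0.59 [406.9, 183.5] cr [[-0.3098  0.154  -0.0051]]
   strap_hinge 0.8 [386.7, 204.0] cr [[-0.0095  0.0335  0.1103]]
top 0.56 [286.0, 252.5] 114 yaw-cr 0.031 pitch -0.061 rms 0.0016 cradle ends [[-0.1592  0.0001  0.0683]] [[-0.081   0.0025  0.0635]]
   tube_tail 0.67 [253.1, 164.0] cr [[0.1584 0.0047 0.0628]]
   strap_tab 0.44 [237.3, 249.5] cr [[-0.0755  0.0923  0.1523]]
   strap_hinge 0.91 [262.7, 245.0] cr [[-0.0749  0.0416  0.0648]]
```

Emit:
jog_arm(increments=[[0, 0.003, 0, 0, 0, 0, 0], [0, 0, 0, 0, 0, 0, 0]])

```text
time: 11.92
tool_pos: [0.5474, 0.1705, 0.0712]
tcp_rot: [-1.059, -1.417, 1.416]
wrist_force: [-1.0, 0.5, -2.2]
width: 0.447
```

Emit:
jog_arm(increments=[[0, 0.003, 0, 0, 0, 0, 0], [0, 0, 0, 0, 0, 0, 0]])

```text
time: 12.18
tool_pos: [0.5479, 0.1708, 0.0713]
tcp_rot: [-1.059, -1.418, 1.416]
wrist_force: [0.7, -0.0, -2.3]
width: 0.445
```

Emit:
jog_arm(increments=[[0, 0.003, 0, 0, 0, 0, 0], [0, 0, 0, 0, 0, 0, 0]])

```text
time: 12.42
tool_pos: [0.5484, 0.171, 0.071]
tcp_rot: [-1.059, -1.418, 1.416]
wrist_force: [0.4, -0.3, -2.3]
width: 0.448
```

Emit:
jog_arm(increments=[[0, 0, 0, 0, 0, 0, 0.6], [0, 0, 0, 0, 0, 0, 0.75], [0, 0, 0, 0, 0, 0, 0.75], [0, 0.006, 0, 0, 0, 0, 0.75], [0, 0.006, 0, 0, 0, 0, 0.75], [0, 0, 0, 0, 0, 0, 0.75]], force=25)

```text
time: 13.18
tool_pos: [0.5492, 0.1707, 0.0574]
tcp_rot: [-1.06, -1.419, 1.416]
wrist_force: [0.1, -0.6, -0.2]
width: 0.752
```

```bash
python3 -c "
from look import *
plan([.5484,.171,.060],.286); look(.05,'e')
a=cv2.imread('pics/e_scene.png')[150:290,320:450]; b=cv2.imread('pics/e_top.png')[140:280,220:350]; cv2.imwrite('pics/e1.png',cv2.resize(cv2.hconcat([a,b]),(800,430),interpolation=cv2.INTER_CUBIC))"
```

```text
t 13.18 pos [0.5492 0.1707 0.0574] F [ 0.1048 -0.6137 -0.1819] w 0.752 q [ 0.2577  0.2629  1.9835  0.0007  0.8938 -1.6001]
turn [0.0015 0.0006 0.0005] then shift (tool, after turn) [ 0.0005 -0.0026  0.0006]  tool axes z: [-0.9594 -0.2821  0.    ] x: [-0.2821  0.9594  0.    ]
scene 0.7 [371.6, 227.1] 422 yaw-cr -0.019 pitch 0.017 rms 0.0044 cradle ends [[-0.0465  0.0015  0.0587]] [[ 0.1145 -0.0016  0.0614]]
   tube_tail 0.79 [380.4, 240.5] cr [[0.1128 0.0095 0.066 ]]
   strap_tab 0.44 [406.4, 183.2] cr [[-0.0656  0.096   0.1543]]
   strap_hinge 0.87 [385.1, 203.8] cr [[0.0045 0.0261 0.121 ]]
   strap_tab 0.54 [234.3, 249.2] cr [[-0.054   0.1359 -0.002 ]]
   strap_hinge 0.7 [261.2, 246.2] cr [[-0.1255 -0.0298  0.5282]]
```

View pics/e1.png

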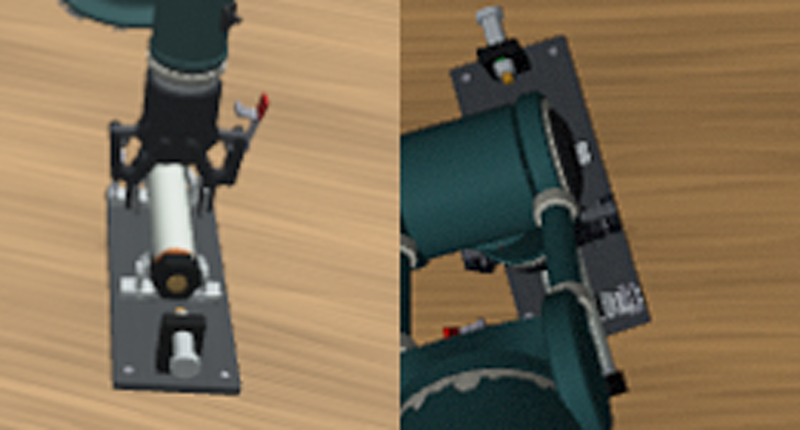

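Emit:
jog_arm(increments=[[0, 0, 0, 0, 0, 0, 0], [0, 0, 0, 0, 0, 0, 0], [0, 0, 0, 0, 0, 0, 0], [0, 0, 0, 0, 0, 0, 0]], force=25)

```text
time: 14.18
tool_pos: [0.5499, 0.1714, 0.0589]
tcp_rot: [-1.061, -1.421, 1.414]
wrist_force: [-0.4, 0.8, 0.3]
width: 0.458
```

Emit:
jog_arm(increments=[[0, 0, -0.002, 0, 0, 0, 0], [0, 0, -0.002, 0, 0, 0, 0]])

```text
time: 14.42
tool_pos: [0.55, 0.1715, 0.0588]
tcp_rot: [-1.055, -1.413, 1.419]
wrist_force: [-7.4, -0.7, 7.2]
width: 0.459
```

Emit:
jog_arm(increments=[[0, 0, -0.002, 0, 0, 0, 0], [0, 0, -0.002, 0, 0, 0, 0]])

```text
time: 14.68
tool_pos: [0.5501, 0.1715, 0.0589]
tcp_rot: [-1.05, -1.405, 1.425]
wrist_force: [-7.0, -1.1, 6.4]
width: 0.461
```

```bash
cat > st.py <<'E'
from look import *
s,p,r=pose(); f=np.array(s['wrist_force']); c,n=np.cos(.286),np.sin(.286)
plan([.5484,.171,.060],.286); print('TCP cradle',tocr(p),'F cradle',tocr(f,o=0),'M',tocr(s['torque'],o=0))
E
python3 st.py
```

```text
t 14.68 pos [0.5501 0.1715 0.0589] F [-6.9775 -1.1461  6.4106] w 0.461 q [ 0.2585  0.2717  1.9687  0.001   0.9159 -1.5995]
turn [-0.0146  0.0006  0.0012] then shift (tool, after turn) [ 0.     -0.0011  0.0017]  tool axes z: [-0.9594 -0.2821  0.    ] x: [-0.2821  0.9594  0.    ]
TCP cradle [[-0.0122  0.001   0.0589]] F cradle [[-7.0174  0.8689  6.4106]] M [[ 0.0769  0.9348 -0.0542]]
```

Emit:
jog_arm(increments=[[0, -0.002, 0, -0.014, 0, 0, 0], [0, -0.001, 0, 0, 0, 0, 0]])

```text
time: 14.92
tool_pos: [0.5493, 0.1709, 0.0606]
tcp_rot: [-1.058, -1.416, 1.418]
wrist_force: [0.1, 0.3, -4.2]
width: 0.458
```

```bash
python3 st.py
```

```text
t 14.93 pos [0.5493 0.1709 0.0606] F [ 0.0762  0.3228 -4.1722] w 0.458 q [ 0.258   0.2605  1.9792  0.0009  0.9034 -1.6002]
turn [-0.0014  0.0008  0.0007] then shift (tool, after turn) [0.0003 0.0006 0.0008]  tool axes z: [-0.9594 -0.2821  0.    ] x: [-0.2821  0.9594  0.    ]
TCP cradle [[-0.0131  0.0006  0.0606]] F cradle [[ 0.1641  0.2882 -4.1722]] M [[ 0.0263 -0.08   -0.0258]]
```

Emit:
jog_arm(increments=[[0, 0, -0.004, 0, 0, 0, 0], [0, 0, -0.004, 0, 0, 0, 0], [0, 0, -0.002, 0, 0, 0, 0]])

```text
time: 15.3
tool_pos: [0.5594, 0.1737, 0.0597]
tcp_rot: [-1.058, -1.416, 1.418]
wrist_force: [0.5, -0.4, -3.7]
width: 0.456
```

```bash
python3 st.py
```

```text
t 15.3 pos [0.5594 0.1737 0.0597] F [ 0.5078 -0.3685 -3.6727] w 0.456 q [ 0.2582  0.2794  1.9566  0.0005  0.9075 -1.5997]
turn [-0.0019  0.0008  0.0005] then shift (tool, after turn) [ 0.0006 -0.0003  0.0113]  tool axes z: [-0.9594 -0.2821  0.    ] x: [-0.2821  0.9594  0.    ]
TCP cradle [[-0.0026  0.0004  0.0597]] F cradle [[ 0.3832 -0.4968 -3.6727]] M [[-0.0054 -0.043  -0.0612]]
```

Moves freely while lifted. Next, feel for the pin in small steps.

Emit:
jog_arm(increments=[[0, 0, -0.002, 0, 0, 0, 0], [0, 0, 0, 0, 0, 0, 0]])

```text
time: 15.55
tool_pos: [0.5618, 0.1744, 0.0596]
tcp_rot: [-1.058, -1.416, 1.418]
wrist_force: [-0.9, -0.2, -3.3]
width: 0.46
```

Emit:
jog_arm(increments=[[0, 0, -0.002, 0, 0, 0, 0], [0, 0, 0, 0, 0, 0, 0]])

```text
time: 15.8
tool_pos: [0.5638, 0.175, 0.0596]
tcp_rot: [-1.058, -1.416, 1.418]
wrist_force: [-0.6, 0.3, -3.5]
width: 0.458
```

Emit:
jog_arm(increments=[[0, 0, -0.002, 0, 0, 0, 0], [0, 0, 0, 0, 0, 0, 0]])

```text
time: 16.05
tool_pos: [0.5658, 0.1756, 0.0596]
tcp_rot: [-1.058, -1.416, 1.418]
wrist_force: [0.1, 0.2, -2.5]
width: 0.459
```

```bash
python3 st.py; python3 -c "
from look import *
look(.05,'f')
a=cv2.imread('pics/f_scene.png')[200:290,335:425]; b=cv2.imread('pics/f_top.png')[140:230,220:310]; cv2.imwrite('pics/f1.png',cv2.resize(cv2.hconcat([a,b]),(800,400),interpolation=cv2.INTER_CUBIC))"
```

```text
t 16.05 pos [0.5658 0.1756 0.0596] F [ 0.1414  0.1914 -2.5497] w 0.459 q [ 0.2586  0.2906  1.942   0.0005  0.9109 -1.5993]
turn [-0.002   0.0009  0.0005] then shift (tool, after turn) [ 0.0005 -0.0004  0.0179]  tool axes z: [-0.9594 -0.2821  0.    ] x: [-0.2821  0.9594  0.    ]
TCP cradle [[0.0041 0.0005 0.0596]] F cradle [[ 0.1896  0.1437 -2.5497]] M [[ 0.0462 -0.0462 -0.0119]]
scene 0.65 [371.1, 228.5] 380 yaw-cr -0.018 pitch 0.013 rms 0.0046 cradle ends [[-0.0257  0.0002  0.0594]] [[ 0.1311 -0.0026  0.0615]]
   tube_tail 0.95 [374.0, 243.0] cr [[ 0.1263 -0.0103  0.0672]]
   strap_tab 0.62 [404.7, 184.8] cr [[-0.0674  0.0919  0.1468]]
   strap_hinge 0.65 [387.2, 204.6] cr [[-0.0688  0.0461  0.0646]]
top 0.68 [284.1, 241.8] 65 yaw-cr 0.019 pitch -0.056 rms 0.0014 cradle ends [[-0.1389  0.0011  0.066 ]] [[-0.0558  0.0027  0.0614]]
```

View pics/f1.png

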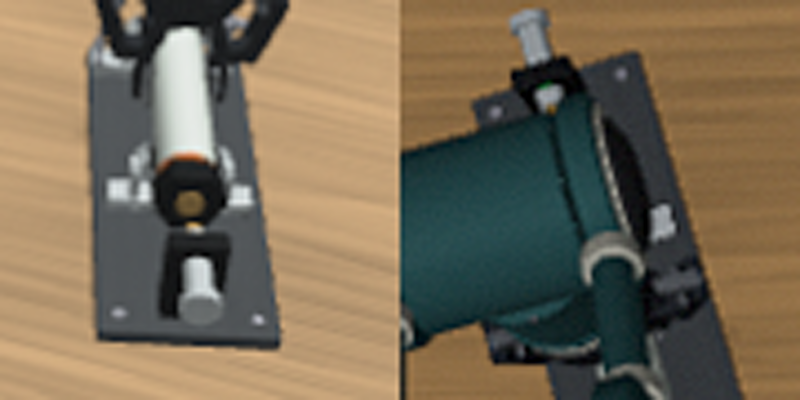

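Emit:
jog_arm(increments=[[0, 0, -0.002, 0, 0, 0, 0], [0, 0, 0, 0, 0, 0, 0]])

```text
time: 16.8
tool_pos: [0.5675, 0.1762, 0.0595]
tcp_rot: [-1.058, -1.416, 1.418]
wrist_force: [0.1, -0.2, -3.4]
width: 0.462
```

Emit:
jog_arm(increments=[[0, 0, -0.002, 0, 0, 0, 0], [0, 0, 0, 0, 0, 0, 0]])

```text
time: 17.05
tool_pos: [0.5696, 0.1768, 0.0595]
tcp_rot: [-1.058, -1.416, 1.418]
wrist_force: [0.0, 0.0, -3.9]
width: 0.456
```

Emit:
jog_arm(increments=[[0, 0, -0.002, 0, 0, 0, 0], [0, 0, 0, 0, 0, 0, 0]])

```text
time: 17.3
tool_pos: [0.5717, 0.1774, 0.0595]
tcp_rot: [-1.058, -1.416, 1.418]
wrist_force: [-0.8, -0.2, -3.6]
width: 0.46
```

```bash
cat > st2.py <<'E'
from look import *
F=[]
for i in range(6):
    c=read_camera('top'); F.append(readout.read_state()['wrist_force'])
F=tocr(np.array(F),o=0); print('F cradle mean',F.mean(0),'sd',F.std(0)); s,p,r=pose(); print(s['time'],'TCP',tocr(p),'tilt turn',end=' '); plan([.5484,.171,.060],.286)
for f in ['e_top','f_top']:
    a=cv2.imread(f'pics/{f}.png').astype(int); g=(a[...,1]-np.maximum(a[...,0],a[...,2]))[145:180,235:275]; print(f,g.max())
a=c['img'].astype(int); g=(a[...,1]-np.maximum(a[...,0],a[...,2]))[145:180,235:275]; print('now',g.max())
E
python3 st2.py
```

```text
F cradle mean [ 0.1672  0.1887 -3.5989] sd [0.613  0.3963 0.3839]
17.6 TCP [[0.0099 0.0006 0.0594]] tilt turn t 17.6 pos [0.5714 0.1774 0.0594] F [ 1.0343  0.2166 -3.3699] w 0.455 q [ 0.259   0.3009  1.9286  0.0007  0.9147 -1.5991]
turn [-0.0026  0.0009  0.0006] then shift (tool, after turn) [ 0.0004 -0.0006  0.0238]  tool axes z: [-0.9594 -0.2821  0.    ] x: [-0.2821  0.9594  0.    ]
e_top 43
f_top 45
now 44
```

Emit:
jog_arm(increments=[[0, 0, -0.002, 0, 0, 0, 0], [0, 0, 0, 0, 0, 0, 0]])

```text
time: 17.85
tool_pos: [0.5734, 0.178, 0.0594]
tcp_rot: [-1.057, -1.415, 1.418]
wrist_force: [0.4, 0.9, -3.6]
width: 0.458
```

Emit:
jog_arm(increments=[[0, 0, -0.002, 0, 0, 0, 0], [0, 0, 0, 0, 0, 0, 0]])

```text
time: 18.1
tool_pos: [0.5754, 0.1786, 0.0594]
tcp_rot: [-1.057, -1.415, 1.418]
wrist_force: [0.4, 0.0, -3.6]
width: 0.46
```

```bash
python3 st2.py; python3 -c "
from look import *
look(.05,'g')
a=cv2.imread('pics/g_scene.png')[220:280,350:410]; cv2.imwrite('pics/g1.png',cv2.resize(a,(500,500),interpolation=cv2.INTER_CUBIC))"
```

```text
F cradle mean [ 0.2881 -0.1586 -3.2771] sd [0.3818 0.3005 0.5472]
18.4 TCP [[0.0139 0.0006 0.0593]] tilt turn t 18.4 pos [0.5751 0.1785 0.0593] F [ 0.4072 -0.3108 -3.1634] w 0.46 q [ 0.2593  0.3077  1.9197  0.0008  0.9173 -1.5988]
turn [-0.003   0.0009  0.0007] then shift (tool, after turn) [ 0.0003 -0.0007  0.0278]  tool axes z: [-0.9594 -0.2821  0.    ] x: [-0.2821  0.9594  0.    ]
e_top 43
f_top 45
now 41
scene 0.98 [373.7, 231.3] 391 yaw-cr -0.009 pitch 0.006 rms 0.0043 cradle ends [[-0.0188 -0.0002  0.0598]] [[ 0.14   -0.0016  0.0608]]
   tube_tail 0.75 [377.0, 247.8] cr [[ 0.1391 -0.0017  0.0606]]
   strap_tab 0.44 [406.0, 187.5] cr [[-0.271   0.1443  0.0016]]
   strap_hinge 0.42 [406.6, 185.5] cr [[-0.2926  0.1502 -0.0032]]
top 0.61 [283.3, 242.6] 58 yaw-cr 0.055 pitch 0.064 rms 0.0015 cradle ends [[-0.13    0.0012  0.0651]] [[-0.0469  0.0058  0.0704]]
```

View pics/g1.png

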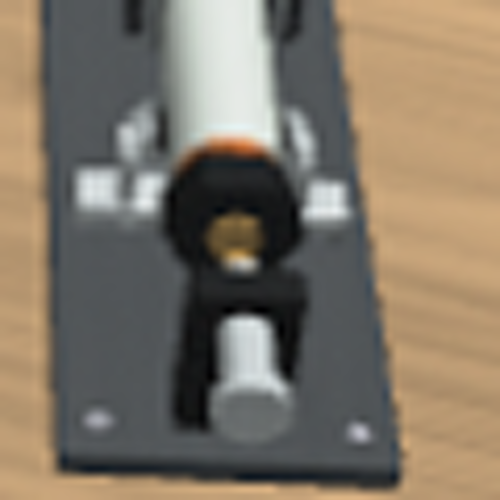

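Emit:
jog_arm(increments=[[0, 0, -0.002, 0, 0, 0, 0], [0, 0, 0, 0, 0, 0, 0]])

```text
time: 19.15
tool_pos: [0.5771, 0.1791, 0.0593]
tcp_rot: [-1.057, -1.415, 1.419]
wrist_force: [0.0, -0.2, -2.9]
width: 0.463
```

```bash
python3 st2.py | head -2
```

```text
F cradle mean [-0.1058  0.255  -3.5224] sd [0.3509 0.6096 0.4054]
19.45 TCP [[0.0157 0.0007 0.0593]] tilt turn t 19.45 pos [0.5768 0.1791 0.0593] F [ 0.6261 -0.5774 -3.766 ] w 0.459 q [ 0.2594  0.311   1.9154  0.0009  0.9187 -1.5988]
```

Emit:
jog_arm(increments=[[0, 0, -0.002, 0, 0, 0, 0], [0, 0, 0, 0, 0, 0, 0]])

```text
time: 19.7
tool_pos: [0.5788, 0.1797, 0.0593]
tcp_rot: [-1.057, -1.415, 1.419]
wrist_force: [0.7, -0.1, -2.1]
width: 0.462
```

```bash
python3 st2.py | head -2
```

```text
F cradle mean [ 0.2041  0.2908 -3.3641] sd [0.2478 0.5313 0.5904]
20.0 TCP [[0.0175 0.0008 0.0592]] tilt turn t 20.0 pos [0.5785 0.1797 0.0592] F [ 0.2643 -0.3106 -3.0509] w 0.458 q [ 0.2596  0.3142  1.9111  0.001   0.9202 -1.5987]
```

Emit:
jog_arm(increments=[[0, 0, -0.002, 0, 0, 0, 0], [0, 0, 0, 0, 0, 0, 0]])

```text
time: 20.25
tool_pos: [0.5805, 0.1803, 0.0592]
tcp_rot: [-1.056, -1.414, 1.419]
wrist_force: [-0.2, -0.8, -3.7]
width: 0.455
```

```bash
python3 st2.py | head -2
```

```text
F cradle mean [ 0.1973  0.4251 -3.4713] sd [0.2847 0.5871 0.1032]
20.55 TCP [[0.0193 0.0008 0.0592]] tilt turn t 20.55 pos [0.5803 0.1802 0.0592] F [-0.1795  0.1376 -3.5016] w 0.457 q [ 0.2597  0.3175  1.9068  0.0011  0.9216 -1.5987]
```

Emit:
jog_arm(increments=[[0, 0, -0.002, 0, 0, 0, 0], [0, 0, 0, 0, 0, 0, 0]])

```text
time: 20.8
tool_pos: [0.5821, 0.1808, 0.0591]
tcp_rot: [-1.056, -1.414, 1.419]
wrist_force: [-0.1, -0.2, -2.9]
width: 0.46
```

```bash
python3 st2.py | head -2
```

```text
F cradle mean [ 0.9466  0.2849 -3.2924] sd [0.1312 0.7404 0.3868]
21.1 TCP [[0.0211 0.0009 0.0591]] tilt turn t 21.1 pos [0.582  0.1808 0.0591] F [ 0.8819 -0.5414 -4.0153] w 0.457 q [ 0.2598  0.3208  1.9025  0.0012  0.9231 -1.5985]
```

Emit:
jog_arm(increments=[[0, 0, -0.002, 0, 0, 0, 0], [0, 0, 0, 0, 0, 0, 0]])

```text
time: 21.35
tool_pos: [0.5838, 0.1813, 0.0591]
tcp_rot: [-1.055, -1.413, 1.419]
wrist_force: [-0.0, 0.6, -3.4]
width: 0.456
```

```bash
python3 st2.py | head -2
```

```text
F cradle mean [ 0.0293  0.0647 -3.2215] sd [0.2906 0.5437 0.2592]
21.65 TCP [[0.0228 0.0009 0.0591]] tilt turn t 21.65 pos [0.5836 0.1813 0.0591] F [-0.2836 -0.7266 -3.36  ] w 0.456 q [ 0.2599  0.324   1.8982  0.0012  0.9249 -1.5984]
```

Emit:
jog_arm(increments=[[0, 0, -0.002, 0, 0, 0, 0], [0, 0, 0, 0, 0, 0, 0]])

```text
time: 21.9
tool_pos: [0.5854, 0.1818, 0.0591]
tcp_rot: [-1.055, -1.413, 1.42]
wrist_force: [-0.5, 0.1, -3.7]
width: 0.461
```

```bash
python3 st2.py | head -3; python3 -c "
from look import *
look(.05,'i')
a=cv2.imread('pics/i_scene.png')[220:280,350:410]; b=cv2.imread('pics/g_scene.png')[220:280,350:410];cv2.imwrite('pics/i1.png',cv2.resize(cv2.hconcat([b,a]),(800,400),interpolation=cv2.INTER_CUBIC))"
```

```text
F cradle mean [ 0.1605  0.4435 -3.3288] sd [0.1158 0.6822 0.2511]
22.2 TCP [[0.0245 0.0009 0.0591]] tilt turn t 22.2 pos [0.5852 0.1817 0.0591] F [-0.2985  1.0492 -2.918 ] w 0.455 q [ 0.26    0.3271  1.8939  0.0012  0.9268 -1.5983]
turn [-0.0061  0.0007  0.0011] then shift (tool, after turn) [ 0.0001 -0.0009  0.0383]  tool axes z: [-0.9594 -0.2821  0.    ] x: [-0.2821  0.9594  0.    ]
scene 0.62 [371.2, 233.2] 391 yaw-cr -0.005 pitch 0.008 rms 0.0028 cradle ends [[-0.0026 -0.0009  0.0595]] [[ 0.1505 -0.0016  0.0608]]
   tube_tail 0.85 [376.5, 248.0] cr [[ 0.149  -0.0047  0.0689]]
   strap_tab 0.54 [406.0, 185.4] cr [[-0.0629  0.0953  0.1477]]
   strap_hinge 0.95 [387.9, 204.4] cr [[0.0356 0.0292 0.1419]]
top 0.58 [282.3, 242.8] 53 yaw-cr 0.072 pitch -0.014 rms 0.0014 cradle ends [[-0.1189  0.0008  0.0651]] [[-0.062   0.0049  0.0643]]
```

View pics/i1.png

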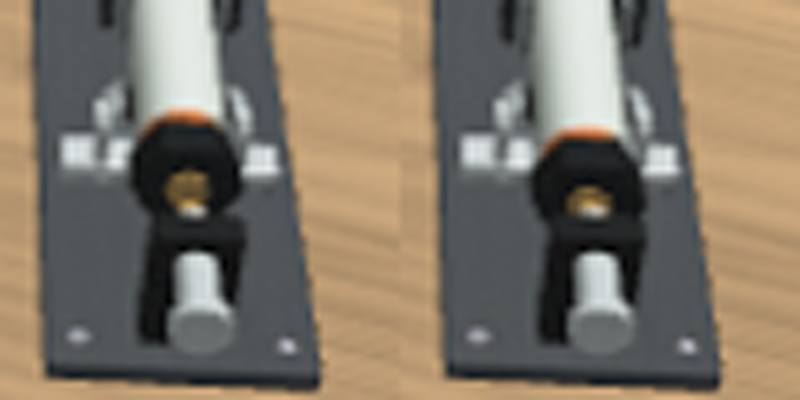

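Emit:
jog_arm(increments=[[0, 0, -0.002, -0.006, 0, 0, 0], [0, 0, 0, 0, 0, 0, 0]])

```text
time: 22.95
tool_pos: [0.5863, 0.1821, 0.059]
tcp_rot: [-1.057, -1.416, 1.417]
wrist_force: [0.2, -0.1, -3.3]
width: 0.461
```

```bash
python3 st2.py | head -3
```

```text
F cradle mean [-0.5921  0.204  -1.9949] sd [0.3925 0.4501 0.565 ]
23.25 TCP [[0.0256 0.0009 0.059 ]] tilt turn t 23.25 pos [0.5863 0.1821 0.059 ] F [-1.4221 -0.0927 -2.048 ] w 0.455 q [ 0.2599  0.3269  1.8944  0.0015  0.9225 -1.5982]
turn [-0.0022  0.0005  0.0012] then shift (tool, after turn) [ 0.     -0.001   0.0395]  tool axes z: [-0.9594 -0.2821  0.    ] x: [-0.2821  0.9594  0.    ]
```

Emit:
jog_arm(increments=[[0, 0, -0.002, 0, 0, 0, 0], [0, 0, 0, 0, 0, 0, 0]])

```text
time: 23.5
tool_pos: [0.5874, 0.1824, 0.059]
tcp_rot: [-1.056, -1.414, 1.419]
wrist_force: [-0.2, -0.1, -3.1]
width: 0.456
```

```bash
python3 st2.py | head -3
```

```text
F cradle mean [-1.0107  0.1748 -1.0815] sd [0.7836 0.3944 0.4989]
23.8 TCP [[0.0268 0.0009 0.059 ]] tilt turn t 23.8 pos [0.5875 0.1825 0.059 ] F [-0.028   0.5017 -1.5327] w 0.461 q [ 0.26    0.3299  1.8902  0.0014  0.9255 -1.5982]
turn [-0.0041  0.0006  0.0012] then shift (tool, after turn) [ 0.     -0.001   0.0407]  tool axes z: [-0.9594 -0.2821  0.    ] x: [-0.2821  0.9594  0.    ]
```

Emit:
jog_arm(increments=[[0, -0.001, -0.002, -0.004, 0, 0, 0], [0, 0, 0, 0, 0, 0, 0]])

```text
time: 24.05
tool_pos: [0.5888, 0.1828, 0.0591]
tcp_rot: [-1.058, -1.416, 1.417]
wrist_force: [-1.5, -0.8, -3.9]
width: 0.458
```

```bash
python3 st2.py | head -3
```

```text
F cradle mean [-1.0264  0.4727 -3.947 ] sd [0.3539 0.4013 0.3851]
24.35 TCP [[0.0282 0.0009 0.0593]] tilt turn t 24.35 pos [0.5888 0.1828 0.0593] F [-1.6122  0.2943 -3.8976] w 0.455 q [ 0.26    0.3304  1.8891  0.0013  0.9236 -1.5983]
turn [-0.0014  0.0006  0.0011] then shift (tool, after turn) [ 0.0001 -0.0007  0.0421]  tool axes z: [-0.9594 -0.2821  0.    ] x: [-0.2821  0.9594  0.    ]
```

Emit:
jog_arm(increments=[[0, 0, -0.002, -0.002, 0, 0, 0], [0, 0, 0, 0, 0, 0, 0]])

```text
time: 24.6
tool_pos: [0.5906, 0.1833, 0.0591]
tcp_rot: [-1.059, -1.418, 1.416]
wrist_force: [-1.0, -1.0, -3.3]
width: 0.455
```

```bash
python3 st2.py | head -3
```

```text
F cradle mean [-1.0752 -0.0537 -3.6877] sd [0.3708 0.5275 0.2032]
24.9 TCP [[0.03   0.0009 0.0591]] tilt turn t 24.9 pos [0.5905 0.1833 0.0591] F [-0.9255 -1.3193 -3.4445] w 0.457 q [ 0.2601  0.3326  1.8863  0.0014  0.9225 -1.5983]
turn [0.0002 0.0007 0.0011] then shift (tool, after turn) [ 0.0001 -0.0009  0.0438]  tool axes z: [-0.9594 -0.2821  0.    ] x: [-0.2821  0.9594  0.    ]
```

Emit:
jog_arm(increments=[[0, 0.001, -0.001, 0, 0, 0, 0], [0, 0.001, 0, 0, 0, 0, 0], [0, 0, 0, 0, 0, 0, 0]])

```text
time: 25.28
tool_pos: [0.5907, 0.1834, 0.0591]
tcp_rot: [-1.058, -1.416, 1.417]
wrist_force: [-0.9, -1.6, -3.7]
width: 0.463
```

```bash
python3 st2.py | head -3
```

```text
F cradle mean [-2.3301  0.1646 -0.9059] sd [0.3783 0.3332 0.3153]
25.575 TCP [[0.0303 0.0009 0.0589]] tilt turn t 25.57 pos [0.5908 0.1834 0.0589] F [-2.1447 -0.7057 -0.521 ] w 0.457 q [ 0.2602  0.3346  1.884   0.0014  0.9249 -1.5981]
turn [-0.0019  0.0006  0.0012] then shift (tool, after turn) [ 0.     -0.0011  0.0442]  tool axes z: [-0.9594 -0.2821  0.    ] x: [-0.2821  0.9594  0.    ]
```

Emit:
jog_arm(increments=[[0, 0, 0, 0, 0, 0, 0.5], [0, 0, 0, 0, 0, 0, 0.6], [0, 0, 0, 0, 0, 0, 0.75], [0, 0, 0, 0, 0, 0, 0.75], [0, -0.02, 0, 0, 0, 0, 0.75], [0, -0.04, 0, 0, 0, 0, 0.75], [0, -0.05, 0, 0, 0, 0, 0.75], [0, -0.03, 0, 0, 0, 0, 0.5], [0, 0, 0, 0, 0, 0, 0], [0, 0, 0, 0, 0, 0, 0]])

```text
time: 26.82
tool_pos: [0.5941, 0.1841, 0.2106]
tcp_rot: [-1.065, -1.425, 1.411]
wrist_force: [1.1, 0.4, -0.1]
width: 0.112
```

```bash
python3 st2.py | head -3; python3 -c "
from look import *
look(.05,'j')
a=cv2.imread('pics/j_scene.png')[160:290,330:460];cv2.imwrite('pics/j1.png',cv2.resize(a,(600,600),interpolation=cv2.INTER_CUBIC))
c=read_camera('scene'); 
for d in spotter.masks_of(c,'strap')[:2]:
  P=tocr(cloud(c,d['mask'])); P=P[(abs(P[:,0]+.075)<.02)&(P[:,2]>.04)]; print(d['p'],d['mask'].sum()); print(P[np.argsort(P[:,2])][::6])"
```

```text
F cradle mean [-0.0054 -0.3122  0.1554] sd [0.4401 0.6066 0.4089]
27.125 TCP [[0.0332 0.0007 0.2091]] tilt turn t 27.12 pos [0.5937 0.184  0.2091] F [-0.883  -0.1172 -0.0926] w 0.004 q [ 0.2599  0.1844  1.7683  0.0012  1.1822 -1.5981]
turn [0.0067 0.0007 0.0009] then shift (tool, after turn) [0.0003 0.1491 0.0471]  tool axes z: [-0.9594 -0.2821  0.    ] x: [-0.2821  0.9594  0.    ]
scene 0.76 [373.0, 224.4] 592 yaw-cr -0.009 pitch 0.005 rms 0.0023 cradle ends [[-0.1024  0.0008  0.0592]] [[ 0.1553 -0.0015  0.0605]]
   tube_tail 0.72 [374.3, 234.4] cr [[ 0.0991 -0.0087  0.0767]]
   strap_tab 0.56 [403.9, 184.8] cr [[-0.0758  0.0912  0.1412]]
   strap_hinge 0.67 [406.0, 182.9] cr [[-0.0721  0.096   0.1512]]
top 0.91 [271.1, 219.6] 734 yaw-cr -0.011 pitch -0.007 rms 0.002 cradle ends [[-0.1139  0.0019  0.0608]] [[ 0.1472 -0.0011  0.0589]]
   tube_tail 0.64 [253.1, 165.0] cr [[-0.0129 -0.0575  0.5697]]
   strap_tab 0.65 [271.4, 219.3] cr [[-0.0157 -0.0032  0.0801]]
   strap_hinge 0.52 [173.7, 252.1] cr [[-0.1128  0.0527  0.6457]]
0.73 85
[[-0.0796  0.0675  0.0562]
 [-0.0734  0.0531  0.0599]
 [-0.0685  0.0418  0.0671]
 [-0.072   0.0765  0.0828]
 [-0.0754  0.0788  0.0926]
 [-0.0738  0.0779  0.0977]
 [-0.0703  0.0702  0.1038]
 [-0.0817  0.0855  0.1205]
 [-0.0707  0.0858  0.1319]
 [-0.0694  0.0817  0.1365]
 [-0.0671  0.0844  0.1381]
 [-0.069   0.0716  0.14  ]
 [-0.0754  0.0686  0.1433]
 [-0.0637  0.0921  0.1485]
 [-0.0724  0.0924  0.1542]]
```

View pics/j1.png

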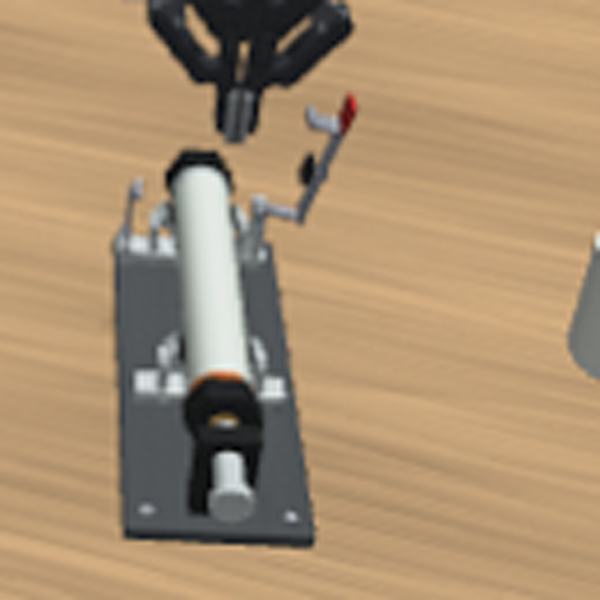

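Emit:
jog_arm(increments=[[0.046, 0, 0.036, 0.006, 0, 0, 0], [0.046, 0, 0.036, 0, 0, 0, 0], [0.046, 0, 0.036, 0, 0, 0, 0], [0, 0, 0, 0, 0, 0, 0]])

```text
time: 28.22
tool_pos: [0.4496, 0.2884, 0.2106]
tcp_rot: [-1.063, -1.42, 1.411]
wrist_force: [1.3, 0.2, -0.6]
width: 0.005
```

```bash
cat > go.py <<'E'
from look import *
def go(x,y,z):
    t=np.array([.562,.174,0])+R.from_euler('z',.286).apply([x,y,z])
    s,p,r=pose(); plan(t,.286); print('TCP cr',tocr(p),'F cr',tocr(s['wrist_force'],o=0))
E
python3 -c "
from go import *
go(-.075,.14,.15)"
```

```text
t 28.23 pos [0.4496 0.2884 0.2106] F [ 1.2903  0.1672 -0.5513] w 0.005 q [ 0.5235  0.0188  1.9475  0.0004  1.1695 -1.3312]
turn [ 0.0056 -0.0022  0.0017] then shift (tool, after turn) [-0.0015  0.0606 -0.0006]  tool axes z: [-0.9594 -0.2821  0.    ] x: [-0.2821  0.9594  0.    ]
TCP cr [[-0.0756  0.1415  0.2106]] F cr [[ 1.2851 -0.2036 -0.5513]]
```

Emit:
jog_arm(increments=[[-0.001, 0.03, 0, 0.005, -0.002, 0.002, 0], [0, 0.03, 0, 0, 0, 0, 0], [-0.01, 0.0, 0, 0, 0, 0, 0], [-0.015, 0, 0, 0, 0, 0, 0], [-0.015, 0, 0, 0, 0, 0, 0], [-0.015, -0.002, 0, 0, 0, 0, 0], [0, 0, 0, 0, 0, 0, 0]])

```text
time: 29.1
tool_pos: [0.4728, 0.2311, 0.1581]
tcp_rot: [-1.068, -1.427, 1.409]
wrist_force: [-0.0, 0.5, -0.8]
width: -0.005
```

```bash
python3 -c "
from go import *
go(-.075,.058,.16)
for n in ['scene','top']:
  c=read_camera(n)
  for d in spotter.spot_point(c,'strap_tab')[:2]: print(n,d['p'],d['location'],tocr(pt(c,d['location'])))
"
```

```text
t 29.1 pos [0.4728 0.2311 0.1581] F [-0.0465  0.4869 -0.7782] w -0.005 q [ 0.4081  0.0481  2.0203 -0.0016  1.0606 -1.4471]
turn [ 0.0128 -0.0008  0.0001] then shift (tool, after turn) [-0.0219 -0.0019  0.0056]  tool axes z: [-0.9594 -0.2821  0.    ] x: [-0.2821  0.9594  0.    ]
TCP cr [[-0.0694  0.0799  0.1581]] F cr [[ 0.0928  0.4803 -0.7782]]
scene 0.53 [393.9, 181.9] [[-0.3155  0.1034 -0.004 ]]
top 0.58 [246.7, 246.9] [[-0.0778  0.0654  0.164 ]]
```

Emit:
jog_arm(increments=[[-0.011, -0.001, 0.003, 0.006, 0, 0, 0], [-0.012, -0.001, 0.003, 0.006, 0, 0, 0], [-0.013, 0.001, 0, 0, 0, 0, 0], [-0.013, 0.002, 0, 0, 0, 0, 0], [-0.012, 0.004, 0, 0, 0, 0, 0], [-0.012, 0.007, 0, 0, 0, 0, 0], [0, 0, 0, 0, 0, 0, 0]])

```text
time: 30.18
tool_pos: [0.4872, 0.1558, 0.1437]
tcp_rot: [-1.057, -1.416, 1.42]
wrist_force: [-0.8, 0.8, -0.6]
width: 0.0
```

```bash
python3 -c "
from go import *
go(-.075,-.01,.128)
for n in ['scene','top']:
  c=read_camera(n); cv2.imwrite('pics/k_'+n+'.png',c['img'])
  for d in spotter.spot_point(c,'strap_tab')[:2]: print(n,d['p'],d['location'],tocr(pt(c,d['location'])))
a=cv2.imread('pics/k_scene.png')[150:270,330:450];cv2.imwrite('pics/k1.png',cv2.resize(a,(600,600),interpolation=cv2.INTER_CUBIC))
"
```

```text
t 30.18 pos [0.4872 0.1558 0.1437] F [-0.8418  0.7902 -0.6465] w 0.0 q [ 0.2607  0.0451  2.0526  0.      1.0466 -1.5984]
turn [-0.0026  0.0023  0.0001] then shift (tool, after turn) [-0.0136  0.0157 -0.0019]  tool axes z: [-0.9594 -0.2821  0.    ] x: [-0.2821  0.9594  0.    ]
TCP cr [[-0.0769  0.0036  0.1437]] F cr [[-0.5847  0.9956 -0.6465]]
scene 0.69 [368.5, 186.9] [[-0.2661  0.0004  0.0001]]
top 0.39 [273.5, 221.0] [[-0.0904 -0.0556  0.5042]]
```

View pics/k1.png

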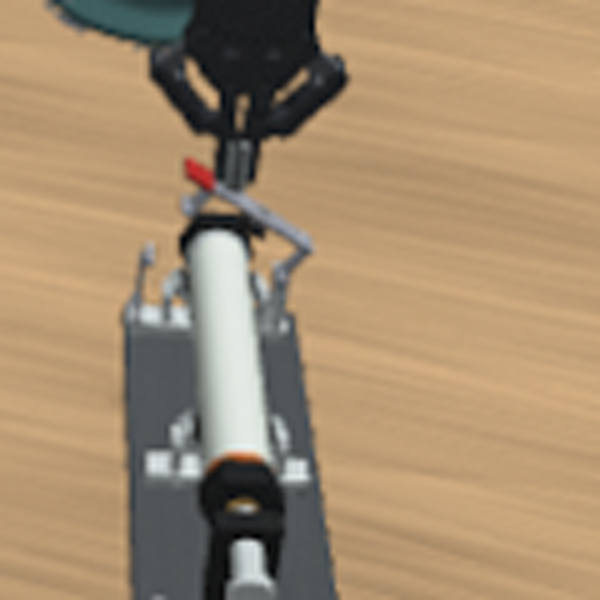

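Emit:
jog_arm(increments=[[-0.007, 0.008, -0.001, -0.002, 0.002, 0, 0], [-0.007, 0.008, 0, 0, 0, 0, 0], [0, -0.011, 0, 0, 0, 0, 0], [-0.02, 0, 0, 0, 0, 0, 0], [-0.02, 0, 0, 0, 0, 0, 0], [0, 0, 0, 0, 0, 0, 0]])

```text
time: 31.12
tool_pos: [0.5051, 0.1051, 0.1411]
tcp_rot: [-1.059, -1.422, 1.417]
wrist_force: [-0.4, 0.3, -0.2]
width: -0.001
```

```bash
python3 -c "
from go import *
go(-.075,-.05,.126)
c=read_camera('scene'); cv2.imwrite('pics/l.png',cv2.resize(c['img'][160:260,330:430],(500,500),interpolation=cv2.INTER_CUBIC))
for d in spotter.spot_point(c,'strap_tab')[:2]: print(d['p'],d['location'],tocr(pt(c,d['location'])))
for d in spotter.masks_of(c,'strap')[:1]:
  P=tocr(cloud(c,d['mask'])); P=P[(abs(P[:,0]+.075)<.025)&(P[:,2]>.05)]; print(P[np.argsort(P[:,1])][::5])"
```

```text
t 31.12 pos [0.5051 0.1051 0.1411] F [-0.3741  0.2757 -0.2324] w -0.001 q [ 0.1563  0.0529  2.0497  0.0011  1.0361 -1.7048]
turn [0.003  0.0037 0.0006] then shift (tool, after turn) [0.     0.0151 0.001 ]  tool axes z: [-0.9594 -0.2821  0.    ] x: [-0.2821  0.9594  0.    ]
TCP cr [[-0.074  -0.05    0.1411]] F cr [[-0.2811  0.3701 -0.2324]]
0.72 [362.0, 190.2] [[-0.0673 -0.042   0.1188]]
0.49 [190.4, 202.9] [[-0.1043 -0.6374  0.0078]]
[[-0.0681 -0.0423  0.123 ]
 [-0.0692 -0.0358  0.1226]
 [-0.0704 -0.0325  0.1219]
 [-0.0681 -0.031   0.1039]
 [-0.073  -0.029   0.1203]
 [-0.068  -0.0256  0.1161]
 [-0.0738 -0.0221  0.1162]
 [-0.0756 -0.0186  0.1152]
 [-0.0861 -0.0145  0.1122]
 [-0.0726 -0.0089  0.1138]
 [-0.0831 -0.0047  0.1107]
 [-0.0721  0.0015  0.1068]
 [-0.0675  0.0045  0.1062]
 [-0.086   0.0059  0.1054]
 [-0.0822  0.009   0.1042]
 [-0.0767  0.0115  0.1081]
 [-0.0703  0.0131  0.0887]
 [-0.0678  0.016   0.0906]
 [-0.0807  0.019   0.1018]
 [-0.0882  0.0234  0.0967]
 [-0.0665  0.0283  0.0962]
 [-0.0665  0.0316  0.0964]
 [-0.0835  0.0367  0.0927]
 [-0.0746  0.039   0.095 ]
 [-0.0718  0.0418  0.0688]
 [-0.084   0.0434  0.0927]
 [-0.0716  0.0454  0.0936]
 [-0.0757  0.0477  0.0785]]
```

View pics/l.png

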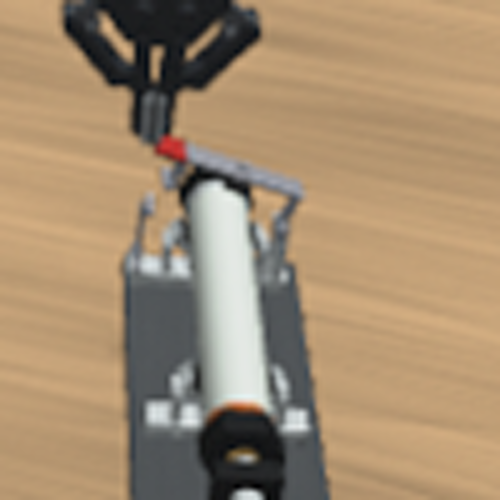

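Emit:
jog_arm(increments=[[0, 0.007, 0.001, 0.003, 0.004, 0, 0], [0, 0.006, 0, 0, 0, 0, 0], [0, 0.005, 0, 0, 0, 0, 0], [0, 0.003, 0, 0, 0, 0, 0]])

```text
time: 31.78
tool_pos: [0.5029, 0.1073, 0.1182]
tcp_rot: [-1.057, -1.418, 1.419]
wrist_force: [-0.9, -0.4, 0.6]
width: 0.001
```

```bash
python3 -c "
from go import *
go(-.075,-.05,.106)"
```

```text
t 31.77 pos [0.5029 0.1073 0.1182] F [-0.9381 -0.439   0.5563] w 0.001 q [ 0.1611  0.0791  2.0693  0.0013  0.9945 -1.6994]
turn [-0.0011  0.0029  0.0012] then shift (tool, after turn) [-0.0027  0.0122 -0.0005]  tool axes z: [-0.9594 -0.2821  0.    ] x: [-0.2821  0.9594  0.    ]
TCP cr [[-0.0755 -0.0473  0.1182]] F cr [[-1.0238 -0.1565  0.5563]]
```

Emit:
jog_arm(increments=[[-0.002, 0.004, 0, 0, 0.003, 0, 0]])

```text
time: 31.9
tool_pos: [0.5035, 0.106, 0.1146]
tcp_rot: [-1.058, -1.416, 1.415]
wrist_force: [-2.6, 0.5, 6.1]
width: -0.002
```

Emit:
jog_arm(increments=[[0, 0.004, 0, 0, 0, 0, 0]])

```text
time: 32.02
tool_pos: [0.504, 0.1056, 0.1111]
tcp_rot: [-1.059, -1.417, 1.416]
wrist_force: [-1.0, -3.1, 3.8]
width: 0.001
```

Emit:
jog_arm(increments=[[0, 0.005, 0, 0, 0, 0, 0]])

```text
time: 32.15
tool_pos: [0.5045, 0.1054, 0.1063]
tcp_rot: [-1.06, -1.417, 1.416]
wrist_force: [-0.0, -1.5, 2.3]
width: 0.0
```

Emit:
jog_arm(increments=[[0, 0.003, 0, 0, 0, 0, 0], [0, 0, 0, 0, 0, 0, 0]])

```text
time: 32.4
tool_pos: [0.5052, 0.1055, 0.1061]
tcp_rot: [-1.06, -1.418, 1.415]
wrist_force: [0.5, 0.2, 0.0]
width: 0.001
```

Emit:
jog_arm(increments=[[0, -0.02, 0, 0, 0, 0, 0], [0, -0.04, 0, 0, 0, 0, 0], [-0.03, -0.04, 0, 0, 0, 0, 0], [-0.04, -0.02, 0, 0, 0, 0, 0], [-0.04, 0, 0, 0, 0, 0, 0], [0, 0, 0, 0, 0, 0, 0]])

```text
time: 33.15
tool_pos: [0.5356, -0.0017, 0.2256]
tcp_rot: [-1.055, -1.417, 1.416]
wrist_force: [-0.1, 0.5, -0.5]
width: -0.001
```

```bash
python3 -c "
from go import *
go(-.075,-.05,.106)
look(.05,'m')
c=read_camera('scene'); t=read_camera('top')
a=c['img'][160:285,320:445]; b=t['img'][140:265,205:330]; cv2.imwrite('pics/m1.png',cv2.resize(cv2.hconcat([a,b]),(800,400),interpolation=cv2.INTER_CUBIC))
for c in (c,t):
 for d in spotter.spot_point(c,'strap_tab')[:1]: print(d['p'],d['location'],tocr(pt(c,d['location'])))
 for d in spotter.masks_of(c,'strap')[:1]:
  P=tocr(cloud(c,d['mask'])); P=P[(abs(P[:,0]+.075)<.006)&(P[:,2]>.08)&(P[:,1]<.045)&(P[:,1]>-.062)]; print(np.polyfit(P[:,1],P[:,2],1)); print(P[np.argsort(P[:,1])][::8])
 "
```

```text
t 33.15 pos [ 0.5356 -0.0017  0.2256] F [-0.115   0.478  -0.5481] w -0.001 q [-0.0513  0.0158  1.922   0.0027  1.2071 -1.91  ]
turn [-0.0023  0.001   0.0035] then shift (tool, after turn) [0.1111 0.1196 0.0001]  tool axes z: [-0.9594 -0.2821  0.    ] x: [-0.2821  0.9594  0.    ]
TCP cr [[-0.0749 -0.1611  0.2256]] F cr [[ 0.0245  0.491  -0.5481]]
scene 0.56 [371.7, 226.3] 564 yaw-cr -0.01 pitch 0.01 rms 0.0027 cradle ends [[-0.0877  0.001   0.0585]] [[ 0.1559 -0.0013  0.0608]]
   tube_tail 0.81 [378.8, 249.7] cr [[0.1548 0.0015 0.0681]]
   strap_tab 0.65 [358.2, 195.6] cr [[-0.074  -0.052   0.0922]]
   strap_hinge 0.62 [386.2, 202.9] cr [[-0.0737  0.0428  0.0679]]
top 0.75 [265.8, 202.2] 984 yaw-cr -0.003 pitch -0.001 rms 0.002 cradle ends [[-0.1116  0.0015  0.0603]] [[0.1489 0.0007 0.0599]]
   tube_tail 0.81 [254.4, 165.5] cr [[ 0.1466 -0.      0.082 ]]
   strap_tab 0.52 [293.7, 233.9] cr [[-0.1305 -0.0872  0.5989]]
[-0.0198  0.0916]
[[-0.0767 -0.0592  0.0923]
 [-0.0777 -0.0493  0.0921]
 [-0.0739 -0.0365  0.0955]
 [-0.071  -0.0267  0.0941]
 [-0.0755 -0.0164  0.0915]
 [-0.0767 -0.0036  0.0953]
 [-0.075   0.0027  0.0969]
 [-0.0702  0.0098  0.0886]
 [-0.0703  0.0196  0.089 ]
 [-0.0713  0.0328  0.089 ]]
0.49 [292.0, 235.1] [[-0.1315 -0.0847  0.6004]]
[-0.007   0.0922]
[[-0.0693 -0.034   0.0923]
 [-0.0788 -0.0282  0.0916]
 [-0.0749 -0.0241  0.0942]
 [-0.0732 -0.0189  0.0939]
 [-0.0712 -0.0134  0.0913]
 [-0.0695 -0.0082  0.0909]
 [-0.0765 -0.0033  0.0909]
 [-0.0757  0.0009  0.0986]
 [-0.0706  0.0063  0.0907]
 [-0.0777  0.011   0.0921]
 [-0.0735  0.0153  0.0929]
 [-0.0691  0.02    0.0909]
 [-0.0764  0.0243  0.0942]
 [-0.072   0.029   0.0924]
 [-0.0785  0.0344  0.0887]
 [-0.0748  0.038   0.0939]
 [-0.0727  0.0439  0.0898]]
```

View pics/m1.png

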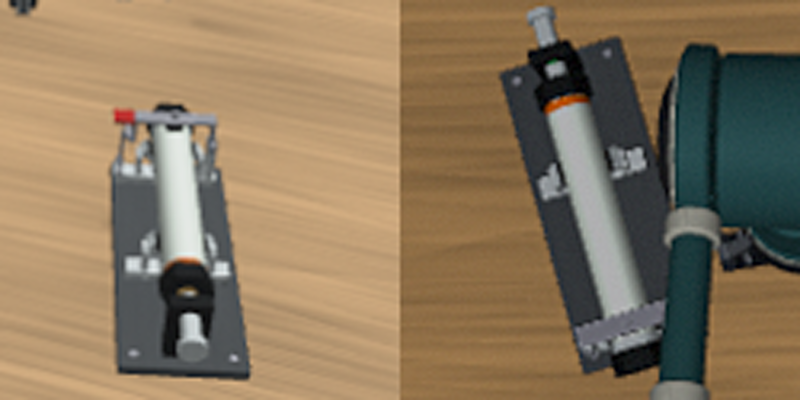

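```bash
python3 -c "
from h import *
print(bot.finish_job())"
```

```text
the job is handed in; nothing more can be done
None
```

I loaded the tube, clicked the strap shut over it and handed the job in at about 33 s of the 69 s limit. The hand-in reports no verdict.

**What I did**
- **Seating:** I laid the tube in both V rests with its tail to the dock.
- **Sliding:** I slid it in 2 mm steps with most of its weight carried by the gripper. My first push, without lifting, met about 7 N of resistance and didn't move it.
- **Pin:** Resistance began near tail x = 152 mm. I stopped about 5 mm further on, lowered the tube and let go.
- **Strap:** I swung it over with the closed fingers and pressed the tab. The largest reading was about 6 N.

**Last checks**
- **Pin force:** The wrist read about 1.2 N before I lowered the tube, which fits a pin pushed 5 mm in. I didn't measure it after release; the cameras showed the tail still near 155–156 mm.
- **Tube:** Its axis was about 60 mm high, 1–2 mm at most off the centre line, and within 0.01 rad of the cradle.
- **Strap:** After the arm withdrew it stayed level, with the tab at y = -52 mm and z = 92 mm, which is the shut position. I couldn't measure the pad's force on the tube.
- **Clear of everything:** The gripper is away from the cradle. I didn't re-measure the mug, phone or mouse, but the arm never went down near them.

**What disagreed**
- The 6 N on the tab is below the stated 8–16 N, probably because readings come only every 1/8 s and missed the peak.
- Several of the trained networks' tail and tab points were plainly wrong, so I ignored those.

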